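# Load a tape cassette in the label printer

### The arm

A 7-joint arm with a two-finger parallel gripper is mounted at the origin on the work surface. World frame = base frame: x ahead of the robot, y to its left, z up, the work surface at z = 0. Lengths are in m, angles in rad, forces in N, time in s.
With the tool pointing down it reaches from about 0.4 to 0.9 m from the base axis. Payload 5.5 kg.
Tool frame: the origin (TCP) lies midway between the tips of the shut fingers; the grasp point (between the pads) lies 19 mm behind it (manip.grip_depth is the distance from the TCP to the grasp point, in m); z points along the fingers, x is the direction in which the jaws open and shut, and the axes are right-handed (so a half turn about z gives the same grasp; the last joint's range is limited). The gripper opens to 92 mm and grips with 3 to 60 N. Pads are 19 mm wide; open, the fingers measure 130 mm over their backs; the gripper's body (75 mm by 190 mm) begins 47 mm behind the grasp point.
Start: joints at [-0.982, 0.501, -0.427, 1.55, 0.221, 1.138, -0.21], TCP at [0.208, 0.616, 0.227] pointing down, gripper open.
Joint ranges: [-2.88, 2.88], [-0.31, 2.03], [-1.54, 1.56], [0.2, 2.42], [-1.41, 4.55], [0.19, 2.02], [-2.57, 2.57]. Speed limits (rad/s): [2.57, 2.57, 3.14, 3.14, 3.14, 3.14, 3.14].

### API

Orientations are given as a unit quaternion [x, y, z, w].
In Python, from bench import manip, effector, viewer gives the robot as it stands. Calls block until the motion is done:
- manip.move_pose(position, orientation): joint-space move of the TCP to a pose.
- manip.servo_line(position, ori=None, vel=0.15): straight line of the TCP; ori=None keeps the orientation; vel is the mean speed in m/s.
- manip.movej(angles): joint-space move.
- effector.open_jaws() and effector.close(f_grip=None): open the fingers fully, or close them until they stop; f_grip is the grip in N (None keeps the last).
- manip.sleep(seconds).
- manip.solve_ik(position, orientation): joint angles nearest the present ones, or None.
- viewer.get_image(name): name is "side" or "top"; returns the picture (384x512x3 uint8, red, green, blue); there is no depth.
- viewer.get_calibration(name): a dict with "vfov" (degrees; the focal length in pixels is half the picture's height over the tangent of half this angle, whatever the lens; pixels are square), "cx", "cy" (the principal point, pixels), "eye" and "attitude" of the camera in the world. Camera axes: x right, y down, z forward; pixel columns grow to the right and rows downward; lengths in m; the calibration is good to about 2 mm. A picture is of the moment at which its call begins. get_calibration takes no time and is no camera call.
A pose or a line that the arm cannot do raises manip.PlanningError and nothing moves.
- manip.hand_in(): hands the job in, once; it reports no verdict.
Readings, each from a call of its own:
- manip.current_clock(): time.
- manip.current_q(): joint angles.
- manip.current_joint_velocities(): joint speeds.
- manip.current_tau(): joint torques, N m.
- manip.current_tool_pos(): TCP position.
- manip.current_tcp_rot(): TCP orientation.
- manip.current_force(): force on the tool from outside, world axes, zero at the start.
- manip.current_wrist_torque(): the same for the moment, N m.
- manip.current_finger_gap(): finger opening in m.
Only numpy, scipy, OpenCV 4.12 (cv2) and the standard library are available. Lean on these libraries where they do the work, as an engineer would, in place of code of your own. Each camera call takes 0.05 s, during which the arm holds its last target.

### The job

Load the yellow-labelled tape cassette in the label printer: set it into the open bay with its cut-out corner around the steel print-head block, then shut the cover and press its front edge down until the latch snaps and holds the cassette fully home. Leave the white cassette and the other things on the bench where they are.

Things in the scene. Friction and masses are not known exactly. Their poses are not given: they have to be found in the camera images.
- yellow_cassette: Dark grey plastic tape cassette with a yellow label on top, lying flat on the bench; the one to load. 76 (its x) x 52 (its y) x 36 mm high, 90 g. Origin: centre of the underside of the full 76 x 52 outline; z up. The corner at (-x, -y) is cut out by 16 x 16 mm over the full height. The lowest 6 mm are 1.5 mm narrower all round.
- yellow_notch (a point): Point on the yellow cassette, at its top face's height, in the middle of the cut-out corner: at (-30, -18, 36) mm in the cassette's frame.
- white_cassette: The same cassette with a white label, lying on the bench; not wanted. Origin and axes as for the yellow one.
- printer: Desktop label printer, light grey, fixed to the bench, 186 (its x) x 210 (its y) mm, flat deck 56 mm above the bench. Origin: centre of the underside, z up. Front edge to its -x, the cover's hinge at its +x side, the cassette bay in its -y half, display and keys (at most 4 mm above the deck) in its +y half.
- bay (a point): Centre of the bay's mouth, at deck height; axes as the printer's; the cassette goes in with its axes along these. Bay 78.5 (x) x 54.5 (y) mm, 3 mm chamfer round the mouth. A black sprung ejector plate 14 mm below the deck carries the cassette (yields at 5 N, 10 N when home). Home, the cassette's underside is 20 mm below the deck, its top 16 mm above.
- bay_head (a point): Point on the steel print-head block that fills the (-x, -y) corner of the bay (16 x 16 mm, its top 3 mm below the deck); the point is at deck height, (-30, -18, 0) mm from the bay's centre. The cassette's cut-out corner goes around it, otherwise the cassette does not go in.
- hinge (a point): Middle of the cover's hinge, at deck height, 62 mm in x from the bay's centre; axes as the printer's. The cover turns about the y axis through this point.
- cover (a joint): Angle of the light grey windowed cover, rad: 0 shut, 1.57 upright, 1.95 fully open. It starts open; a stiff hinge (0.07 N m; cover 110 g) keeps it where it is left above about 0.5 rad. Shut, it is a hollow hood over the bay: 104 mm wide (y), reaching 130 mm from the hinge to -x, its flat top 23 mm above the deck, its skirts down to it, a 9 mm dark finger tab in front, 10 to 14 mm above the deck.
- cover_edge (a point): Place to press: on the cover's outer (top) face near its front edge, mid-width, 113 mm from the hinge along the cover and 23 mm out; turns with it. Ribs inside push the cassette down over the last 0.12 rad; from about 0.06 rad a spring latch resists, then snaps and holds the cover under 0.03 rad. 8 to 15 N here shuts it; let go before the snap, it springs open by some 0.1 rad.
- stapler: Blue stapler on the bench, 145 x 38 x 56 mm. Origin: centre of the underside.
- pushpin_bowl: White ceramic bowl with pushpins, 104 mm across, 42 mm high. Origin: centre of the underside.
- masking_roll: Roll of beige masking tape lying flat, 106 mm across, 24 mm high. Origin: centre of the underside.
- clip_a: Black spring clip standing on the bench, 41 x 19 x 50 mm. Origin: centre of the underside.
- clip_b: A second clip like it.
- pencil: Flat red carpenter's pencil, 180 x 14 x 8 mm, lying on the bench. Origin: centre of the underside.

How it is judged:
By the outcome, as a careful person would: the job done as asked, in the order asked, and still so for the second after the job is handed in, with the robot touching nothing.
It also fails if it takes over 58 s, if anything falls off the work surface, if the arm or the gripper's body presses on something with over 40 N, if the wrist force passes 120 N, or if a joint passes its speed limit or range.

## Working session

There is one attempt and no reset: what is moved stays moved. The work goes in short steps, each a Python script; the robot and the scene stay as the last script left them, time stands still between calls to the robot, and variables do not carry over. Pictures are saved under pics/ and viewed, and the job is handed in when it is done.

```bash
mkdir -p pics; ls
python3 - <<'E'
from bench import manip, effector, viewer
import cv2
for n in("side","top"):
    im=viewer.get_image(n); cv2.imwrite(f"pics/{n}0.png",cv2.resize(im[:,:,::-1],(800,600),interpolation=cv2.INTER_CUBIC)); cv2.imwrite(f"pics/raw_{n}0.png",im[:,:,::-1])
    print(n,viewer.get_calibration(n))
print(manip.current_clock(),manip.current_tcp_rot(),manip.grip_depth)
E
```

```text
pics
side {'vfov': 53.411564177031465, 'cx': 262.8348860527693, 'cy': 188.11538598892173, 'eye': array([0.50463074, 0.5939252 , 0.83562045]), 'attitude': array([-0.04808669,  0.94273716, -0.32898858,  0.02647328])}
top {'vfov': 48.01666531693421, 'cx': 248.73728324380937, 'cy': 191.44365307447208, 'eye': array([0.3717507 , 0.00176374, 1.12920484]), 'attitude': array([ 0.71020583, -0.69601245,  0.07528699, -0.07420396])}
0.1 [ 8.12403988e-01  5.83094335e-01 -7.26287754e-04  4.78707817e-04] 0.0188
```

View pics/side0.png

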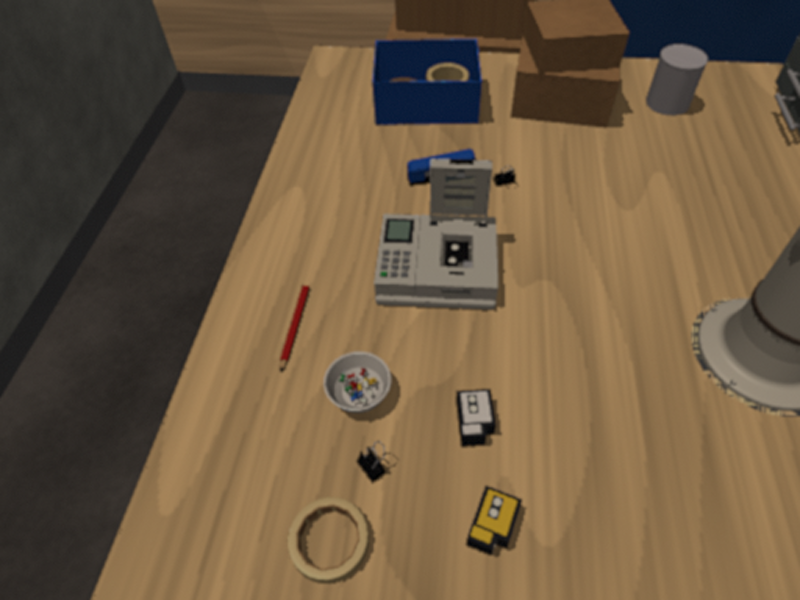

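View pics/top0.png

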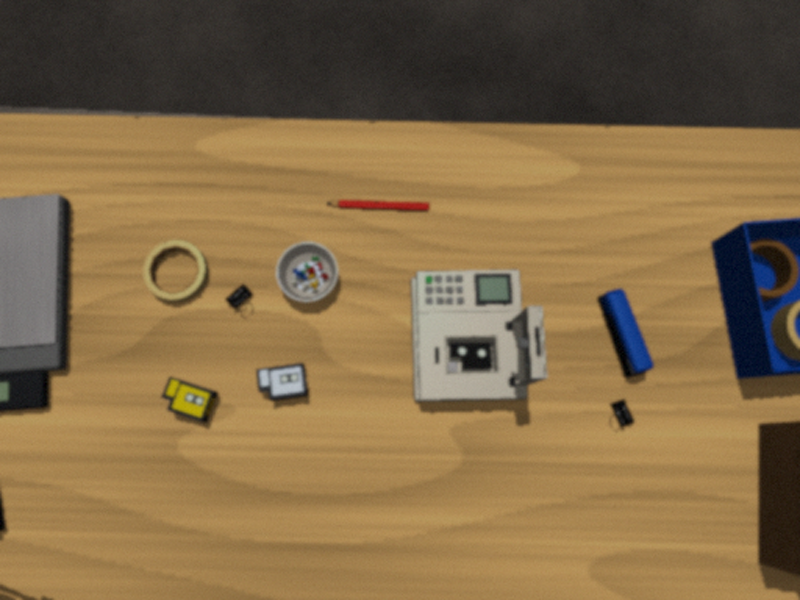

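```bash
cat > h.py <<'E'
import numpy as np, cv2
from scipy.spatial.transform import Rotation as R
from scipy.optimize import least_squares
CAL={'side':dict(vfov=53.411564177031465,cx=262.8348860527693,cy=188.11538598892173,eye=np.array([0.50463074,0.5939252,0.83562045]),q=[-0.04808669,0.94273716,-0.32898858,0.02647328]),
'top':dict(vfov=48.01666531693421,cx=248.73728324380937,cy=191.44365307447208,eye=np.array([0.3717507,0.00176374,1.12920484]),q=[0.71020583,-0.69601245,0.07528699,-0.07420396])}
def proj(n,P):
    c=CAL[n];f=192/np.tan(np.radians(c['vfov']/2))
    p=(np.atleast_2d(P)-c['eye'])@R.from_quat(c['q']).as_matrix()
    return np.c_[c['cx']+f*p[:,0]/p[:,2],c['cy']+f*p[:,1]/p[:,2]]
def ray(n,uv,z):
    c=CAL[n];f=192/np.tan(np.radians(c['vfov']/2))
    d=R.from_quat(c['q']).as_matrix()@np.array([(uv[0]-c['cx'])/f,(uv[1]-c['cy'])/f,1])
    return c['eye']+d*(z-c['eye'][2])/d[2]
def crop(im,u0,v0,u1,v1,s,fn):
    o=cv2.resize(im[v0:v1,u0:u1],None,fx=s,fy=s,interpolation=cv2.INTER_CUBIC)
    for u in range((u0+9)//10*10,u1,10): cv2.line(o,(int((u-u0+.5)*s),0),(int((u-u0+.5)*s),6),(0,0,255),1);cv2.putText(o,str(u),(int((u-u0+.5)*s)-10,16),0,.35,(0,0,255),1)
    for v in range((v0+9)//10*10,v1,10): cv2.line(o,(0,int((v-v0+.5)*s)),(6,int((v-v0+.5)*s)),(0,0,255),1);cv2.putText(o,str(v),(8,int((v-v0+.5)*s)+4),0,.35,(0,0,255),1)
    cv2.imwrite(fn,o)
E
python3 - <<'E'
from h import *
t=cv2.imread('pics/raw_top0.png');s=cv2.imread('pics/raw_side0.png')
crop(t,255,165,355,265,6,'pics/c1.png')
crop(t,95,225,205,275,7,'pics/c2.png')
crop(s,235,95,335,200,5.7,'pics/c3.png')
crop(s,285,240,345,360,5,'pics/c4.png')
for z in(0,):
  for uv in [(120,255),(300,220),(256,80),(256,380)]: print(uv,ray('top',uv,z))
  for uv in [(315,332),(300,190)]: print(uv,ray('side',uv,z))
E
```

```text
(120, 255) [0.43908048 0.33303008 0.        ]
(300, 220) [ 0.54017861 -0.1345298   0.        ]
(256, 80) [ 0.93835968 -0.01174404  0.        ]
(256, 380) [ 0.14265973 -0.0246807   0.        ]
(315, 332) [0.43748395 0.31615461 0.        ]
(300, 190) [ 0.48806732 -0.06909569  0.        ]
```

View pics/c1.png

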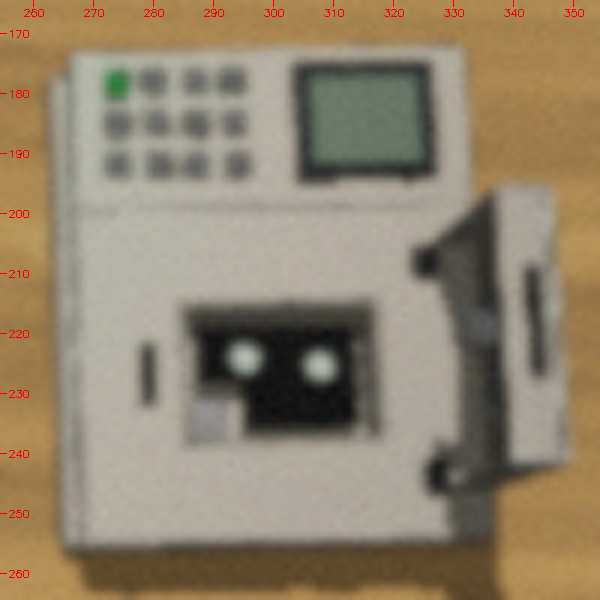

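View pics/c2.png

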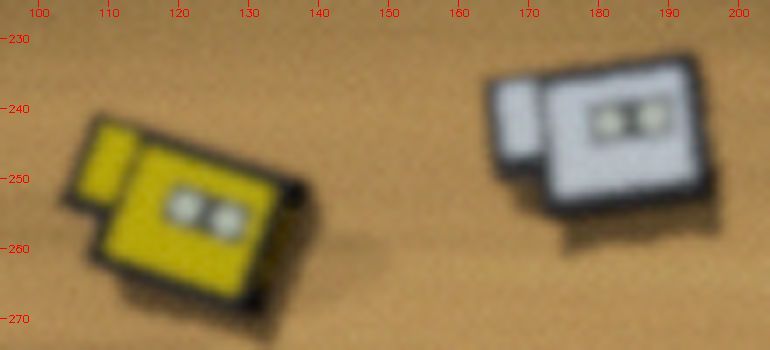

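View pics/c3.png

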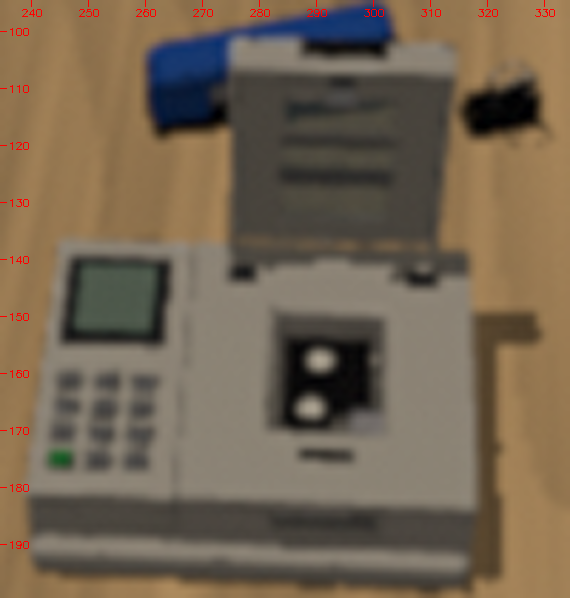

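View pics/c4.png

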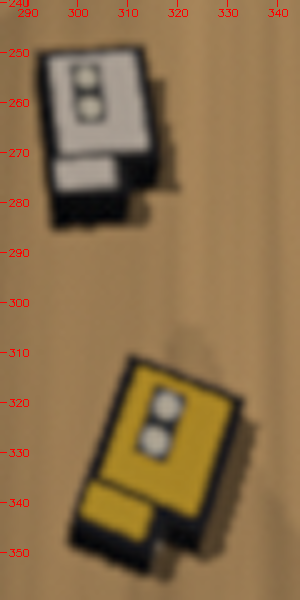

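```bash
cat > fit.py <<'E'
from h import *
c1=lambda X,Y:(255+X/6-.5,165+Y/6-.5)
c2=lambda X,Y:(95+X/7-.5,225+Y/7-.5)
c3=lambda X,Y:(235+X/5.7-.5,95+Y/5.7-.5)
c4=lambda X,Y:(285+X/5-.5,240+Y/5-.5)
rot=lambda a:np.array([[np.cos(a),-np.sin(a)],[np.sin(a),np.cos(a)]])
# cassette
L=lambda m:dict(a=(-38+m,26-m),b=(-38+m,-10+m),c=(38-m,26-m),d=(38-m,-26+m),e=(-22+m,-26+m))
ct={'top':dict(a=c2(105,122),b=c2(77,193),c=c2(282,182),d=c2(243,298),e=c2(103,250)),
'side':dict(c=c4(137,362),d=c4(237,402),e=c4(200,517),a=c4(80,517),b=c4(147,542))}
def rc(p,views=('top','side')):
    x,y,a,m=p; l=L(m*1000); o=[]
    for n in views:
        for k,uv in ct[n].items():
            w=rot(a)@(np.array(l[k])/1000)+[x,y]
            o+=list(proj(n,[*w,.036])[0]-uv)
    return np.array(o)
for v in (('top','side'),('top',),('side',)):
    r=least_squares(rc,[.44,.33,-1.9,.003],args=(v,)); print('cas',v,r.x.round(4),np.degrees(r.x[2]).round(2)); print(r.fun.reshape(-1,2).round(1).tolist())
bx,by=.04225,.03025
Z=.056
P={'top':[c1(181,302),c1(374,300),c1(381,437),c1(184,444)],
'side':[c3(267,428),c3(275,311),c3(384,317),c3(385,433)]}
B=[(-bx,by),(bx,by),(bx,-by),(-bx,-by)]
D={'top':[c1(70,52),c1(463,45),None,c1(78,545)],'side':[c3(28,494),c3(62,240),c3(467,250),c3(476,510)]}
def rp(p,views=('top','side')):
    x,y,a,x0,x1,y0,y1=p;o=[]
    C=[(x0,y1),(x1,y1),(x1,y0),(x0,y0)]
    for n in views:
        for pts,mod in ((P,B),(D,C)):
            for uv,q in zip(pts[n],mod):
                if uv is None: continue
                w=rot(a)@np.array(q)+[x,y]; o+=list(proj(n,[*w,Z])[0]-uv)
    return np.array(o)
for v in (('top','side'),('top',),('side',)):
    r=least_squares(rp,[.5,-.13,-1.57,-.1,.08,-.06,.14],args=(v,)); print('bay',v,r.x.round(4),np.degrees(r.x[2]).round(2)); print(r.fun.reshape(-1,2).round(1).tolist())
E
python3 fit.py
```

```text
cas ('top', 'side') [ 0.4378  0.3252 -1.8646  0.004 ] -106.83
[[0.1, 0.2], [-0.1, 0.6], [-0.1, -0.0], [-0.8, 0.3], [-0.2, 0.6], [-0.5, -0.2], [-0.5, -0.3], [-0.6, 0.4], [0.2, -0.7], [-0.0, -0.1]]
cas ('top',) [ 0.4386  0.3248 -1.8633  0.0041] -106.76
[[0.3, -0.1], [0.2, 0.3], [0.1, -0.4], [-0.6, -0.1], [0.0, 0.3]]
cas ('side',) [ 0.4372  0.3255 -1.866   0.004 ] -106.91
[[-0.2, -0.1], [-0.2, -0.1], [-0.3, 0.6], [0.4, -0.5], [0.2, 0.0]]
bay ('top', 'side') [ 0.5163 -0.1305 -1.5302 -0.085   0.0852 -0.0698  0.1383] -87.67
[[-0.8, -0.3], [0.5, -0.6], [0.6, 0.6], [-0.4, 0.1], [-0.5, 0.2], [0.1, 0.1], [0.6, -0.3], [-0.8, 0.9], [-1.1, -0.9], [1.1, -1.2], [0.9, 0.9], [-0.2, -0.2], [-0.0, -0.3], [0.3, 0.4], [0.0, 0.2]]
bay ('top',) [ 0.5162 -0.1306 -1.5375 -0.0853  0.084  -0.0712  0.1387] -88.09
[[-0.7, -0.4], [0.6, -0.4], [0.6, 0.7], [-0.5, 0.0], [-0.3, -0.2], [0.0, 0.2], [0.3, -0.0]]
bay ('side',) [ 0.5164 -0.1304 -1.5254 -0.0846  0.0857 -0.0695  0.1378] -87.4
[[-0.8, 1.0], [-1.2, -0.9], [1.0, -1.2], [0.9, 0.9], [0.1, -0.0], [-0.1, -0.2], [-0.0, 0.2], [-0.0, 0.1]]
```

```bash
cat >> h.py <<'E'
CX,CY,CA=0.4378,0.3252,np.radians(-106.83)
BX,BY,BA=0.5163,-0.1305,np.radians(-87.75)
def tq(phi): return [np.cos(phi/2),np.sin(phi/2),0,0]
ux=np.array([np.cos(BA),np.sin(BA)]); uy=np.array([-np.sin(BA),np.cos(BA)])
def bp(x,z,y=0): # bay frame, z above deck
    w=np.array([BX,BY])+ux*x+uy*y; return [w[0],w[1],.056+z]
def cov(th,d,w=.0095,off=.023,y=0):
    return bp(.062-d*np.cos(th)+off*np.sin(th)+w, d*np.sin(th)+off*np.cos(th),y)
E
python3 - <<'E'
from bench import manip
from h import *
q0=manip.current_q()
for k in(0,np.pi):
    print(k)
    for nm,p,a in [('pick',[CX,CY,.015],CA+np.pi/2+k),('pickup',[CX,CY,.15],CA+np.pi/2+k),('bay',bp(0,.0025),BA+np.pi/2+k),('bayup',bp(0,.1),BA+np.pi/2+k),('back',bp(.17,.08),BA+np.pi/2+k),('backhi',bp(.17,.15),BA+np.pi/2+k)]:
        q=manip.solve_ik(p,tq(a)); print(nm,None if q is None else np.round(q,2))
E
```

```text
0
pick [-0.65  0.59 -0.04  1.96  0.04  0.6  -1.02]
pickup [-0.64  0.38 -0.06  1.9   0.03  0.87 -1.01]
bay [ 0.03  0.5   0.21  1.98 -0.16  0.67  0.38]
bayup [-0.01  0.35  0.25  1.93 -0.11  0.87  0.34]
back [ 0.08  0.53  0.53  1.78 -0.33  0.92  0.79]
backhi [ 0.05  0.45  0.56  1.72 -0.27  1.05  0.75]
3.141592653589793
pick [-0.23  0.67 -0.59  1.94  0.56  0.7   1.69]
pickup [-0.16  0.45 -0.66  1.88  0.34  0.92  1.86]
bay [-0.7   1.07  1.35  2.01 -1.18  1.18 -1.94]
bayup [-0.74  0.8   1.36  1.95 -0.87  1.16 -2.13]
back [-0.29  0.79  1.13  1.79 -0.8   1.11 -1.98]
backhi [-0.37  0.83  1.36  1.73 -0.85  1.3  -1.93]
```

Run:
```python
from bench import manip, effector, viewer
from h import *
a=tq(CA+np.pi/2)
effector.open_jaws()
manip.move_pose([CX,CY,.10],a)
manip.servo_line([CX,CY,.015],vel=.08)
effector.close(30)
print(manip.current_finger_gap(),manip.current_force(),manip.current_tool_pos())
manip.servo_line([CX,CY,.14],vel=.2)
print(manip.current_finger_gap(),manip.current_force(),manip.current_clock())
manip.move_pose(bp(0,.10),tq(BA+np.pi/2))
print(manip.current_finger_gap(),manip.current_tool_pos(),bp(0,.1),manip.current_clock())
for n in("side","top"):
    im=viewer.get_image(n)[:,:,::-1]; cv2.imwrite(f"pics/raw_{n}1.png",im)
    crop(im,*((225,60,355,200,4.2) if n=='side' else (240,150,370,280,4.5)),f"pics/d_{n}.png")
```

```text
0.05192011346395939 [-0.81270228 -0.02478071  0.06959165] [0.43781714 0.32519277 0.01503971]
0.05186319337552028 [-0.66816705 -0.00083581 -0.74279517] 4.475
0.052206875017153605 [ 0.51647989 -0.12902605  0.15563696] [np.float64(0.5163), np.float64(-0.1305), 0.156] 6.1667
```

View pics/d_side.png

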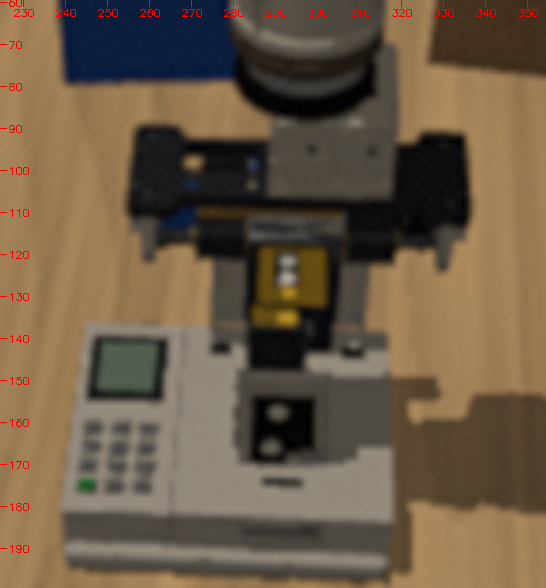

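View pics/d_top.png

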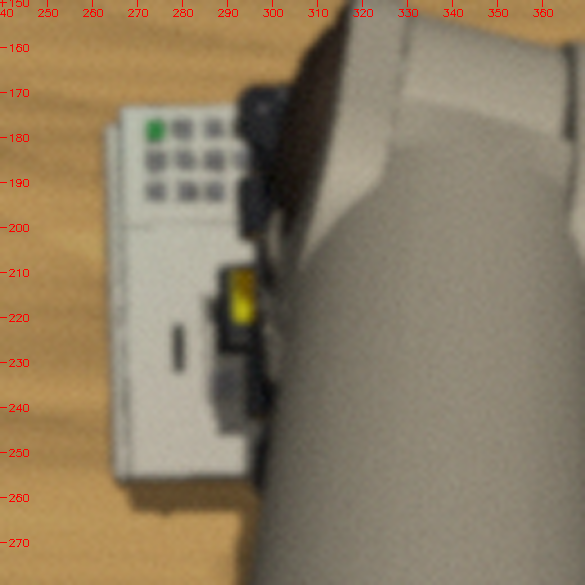

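Run:
```python
from bench import manip
from h import *
t=np.array(manip.current_tool_pos());print(t)
zt=t[2]-.015+.036
for x,y in [(-34,22),(-34,-6),(-18,-22),(-38,26),(-38,-10)]:
    w=t[:2]+ux*x/1e3+uy*y/1e3
    print(x,y,proj('side',[*w,zt])[0].round(1),proj('top',[*w,zt])[0].round(1))
```

```text
[ 0.51660785 -0.12894334  0.15579329]
-34 22 [284.7 136.3] [291.4 209.5]
-34 -6 [296.  136.7] [291.9 221.9]
-18 -22 [302.6 132.5] [299.4 228.9]
-38 26 [283.  137.4] [289.6 207.7]
-38 -10 [297.6 137.9] [290.2 223.7]
```

Run:
```python
from bench import manip, effector, viewer
from h import *
f0=np.array(manip.current_force())
def rep(l):
    t=np.array(manip.current_tool_pos()); d=t[:2]-[BX,BY]; print(l,'bay xy mm',(np.array([d@ux,d@uy])*1e3).round(2),'under',((t[2]-.056-.015)*1e3).round(2),'F',(np.array(manip.current_force())-f0).round(1))
dx=.0015
rep('now')
manip.servo_line(bp(dx,.020),tq(BA+np.pi/2),vel=.1); rep('above')
for u in(.001,-.003,-.006):
    manip.servo_line(bp(dx,u+.015),vel=.03); rep(u)
    if np.linalg.norm(np.array(manip.current_force())-f0)>15: break
print(manip.current_clock())
im=viewer.get_image('side')[:,:,::-1]; crop(im,225,90,355,200,4.6,"pics/e_side.png")
```

```text
now bay xy mm [-1.54  0.37] under 84.79 F [0. 0. 0.]
above bay xy mm [1.65 0.54] under 5.49 F [ 2.2  0.3 -0.5]
0.001 bay xy mm [1.48 0.07] under 1.18 F [ 0.9 -0.2 -0.2]
-0.003 bay xy mm [ 1.42 -0.24] under -3.22 F [ 0.4  0.1 -0.1]
-0.006 bay xy mm [ 1.57 -0.13] under -6.21 F [ 0.9 -0.1  0.1]
8.0333
```

View pics/e_side.png

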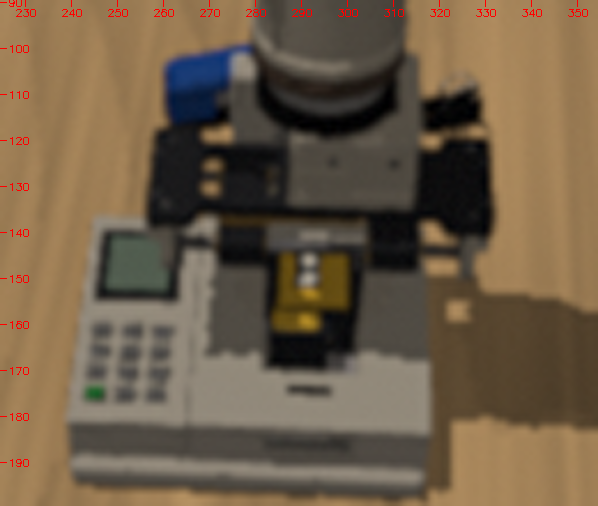

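Free of contact at −6 mm; continue down into the full-width section.

Run:
```python
from bench import manip, effector, viewer
from h import *
def rep(l):
    t=np.array(manip.current_tool_pos()); d=t[:2]-[BX,BY]; print(l,'bay xy mm',(np.array([d@ux,d@uy])*1e3).round(2),'under',((t[2]-.056-.015)*1e3).round(2),'F',np.array(manip.current_force()).round(1))
for u in(-.008,-.010,-.0125):
    manip.servo_line(bp(.0015,u+.015),vel=.02); rep(u)
    if np.linalg.norm(manip.current_force())>20: break
print(manip.current_clock())
```

```text
-0.008 bay xy mm [ 1.55 -0.07] under -8.1 F [-0.5  0.  -0.5]
-0.01 bay xy mm [ 1.58 -0.07] under -10.12 F [-0.2 -0.4 -0.7]
-0.0125 bay xy mm [ 1.56 -0.13] under -12.67 F [ 0.3 -0.1 -0.5]
8.8583
```

Run:
```python
from bench import manip, effector, viewer
from h import *
effector.open_jaws()
manip.servo_line(bp(0,.17),vel=.2)
effector.close(10)
manip.move_pose(bp(.19,.17),tq(BA+np.pi/2))
print(manip.current_clock(),manip.current_force(),manip.current_tool_pos())
for n in("side","top"):
    im=viewer.get_image(n)[:,:,::-1]
    crop(im,*((225,60,355,200,4.2) if n=='side' else (240,150,390,280,4.5)),f"pics/f_{n}.png")
```

```text
12.8833 [-0.58976071 -0.14304239  0.63350941] [ 0.52390319 -0.31945872  0.22562967]
```

View pics/f_side.png

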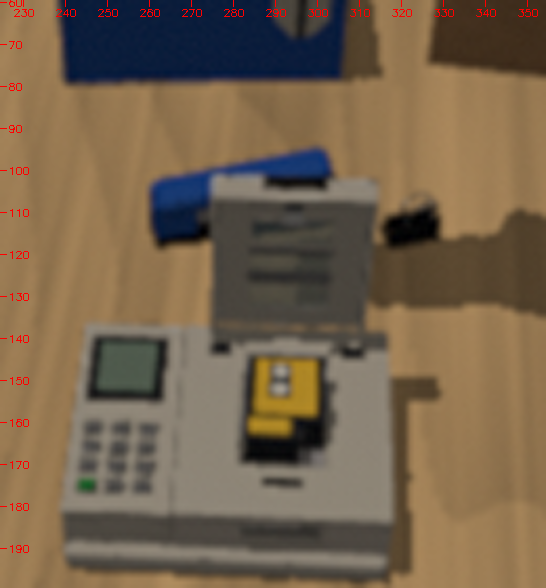

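View pics/f_top.png

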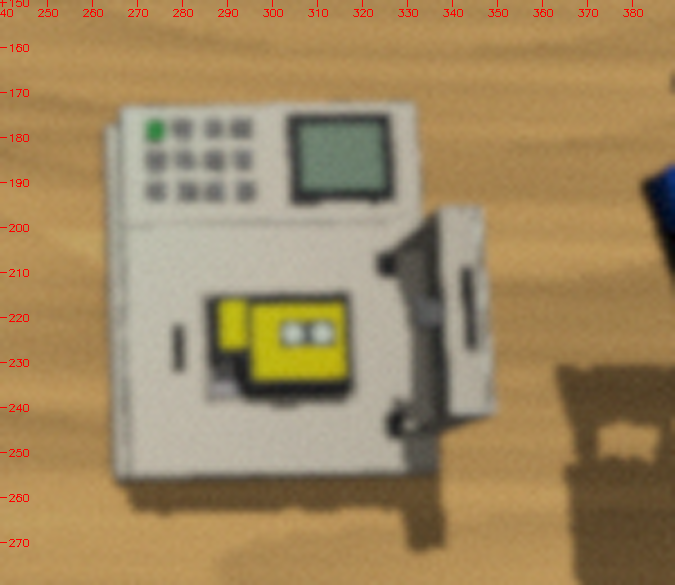

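Run:
```python
from h import *
for th in(1.5,1.6,1.7,1.8,1.95):
    print(th,[proj(n,cov(th,.13,w=0,off=o,y=-.052))[0].round(1).tolist() for n in('top','side') for o in (0,.023)], np.round(cov(th,.13,w=0),3))
```

```text
1.5 [[333.6, 241.6], [344.2, 241.3], [314.7, 111.0], [314.6, 104.8]] [ 0.519 -0.206  0.187]
1.6 [[339.5, 241.4], [350.0, 241.3], [314.6, 107.7], [314.5, 102.2]] [ 0.52  -0.219  0.185]
1.7 [[345.4, 241.4], [355.4, 241.3], [314.5, 104.8], [314.3, 100.1]] [ 0.52  -0.232  0.182]
1.8 [[350.9, 241.4], [360.5, 241.4], [314.4, 102.3], [314.1, 98.6]] [ 0.521 -0.244  0.177]
1.95 [[358.7, 241.5], [367.3, 241.6], [314.1, 99.6], [313.7, 97.2]] [ 0.521 -0.262  0.168]
```

Run:
```python
from bench import manip, effector, viewer
from h import *
o=tq(BA+np.pi/2)
manip.servo_line(bp(.19,.10),o,vel=.15)
manip.servo_line(cov(1.65,.095),vel=.15)
for th,d in [(1.4,.097),(1.2,.1),(1.0,.102),(.8,.105),(.6,.107),(.45,.11),(.3,.112),(.2,.113)]:
    manip.servo_line(cov(th,d),vel=.12)
    print(th,np.round(manip.current_force(),1),(np.array(manip.current_tool_pos())-cov(th,d)).round(4))
print(manip.current_clock())
for n in("side","top"):
    im=viewer.get_image(n)[:,:,::-1]
    crop(im,*((225,60,355,200,4.2) if n=='side' else (240,150,390,280,4.5)),f"pics/g_{n}.png")
```

```text
1.4 [-0.2  0.  -0. ] [ 0.0002 -0.0003  0.0002]
1.2 [ 0.7 -0.5  0.4] [ 0.0001 -0.0001 -0.0001]
1.0 [-0.6  0.1 -0.2] [-0.0001  0.0001 -0.0002]
0.8 [ 0.2 -0.3 -1. ] [-0.0001  0.0001 -0.0001]
0.6 [ 0.5 -0.7  0.6] [-0.0003  0.0003 -0.0003]
0.45 [-0.2 -1.2 -0.8] [-0.0003  0.0003 -0.0003]
0.3 [ 0.2 -0.   0.2] [-0.0004  0.0002 -0.0003]
0.2 [0.  0.9 0.2] [-0.0004  0.0001 -0.0002]
16.8583
```

View pics/g_side.png

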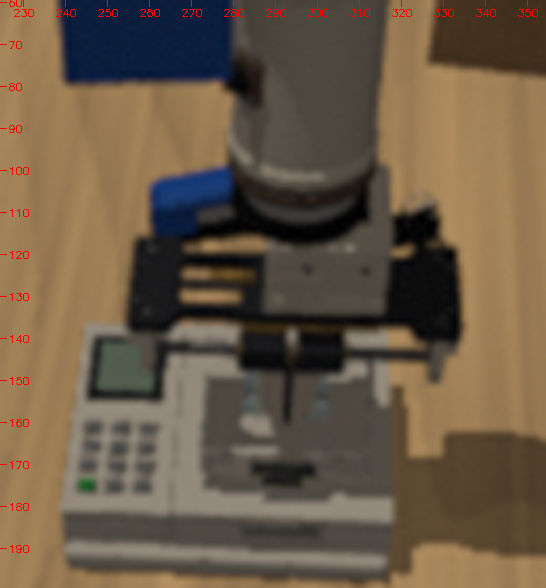

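Run:
```python
from bench import manip, effector, viewer
from h import *
z0=manip.current_tool_pos()[2]-.056; print('z0',z0)
x=-.049
for z in [.040,.037,.035,.033,.031,.030,.029,.028,.027,.026,.025,.024,.0235,.023,.0225,.022]:
    manip.servo_line(bp(x,z),vel=.03)
    f=np.array(manip.current_force()); print(z,f.round(1),round((manip.current_tool_pos()[2]-.056)*1e3,2))
    if f[2]>22: break
print(manip.current_clock())
```

```text
z0 0.04525688124781244
0.04 [1.1 0.  0.9] 40.0
0.037 [ 0.5 -0.4  1.6] 37.03
0.035 [1.3 0.7 1.8] 35.0
0.033 [-0.1  0.6  1.4] 32.94
0.031 [0.7 2.5 4.1] 31.15
0.03 [-0.9  2.2  8.4] 30.61
0.029 [-2.   2.3 11.9] 29.93
0.028 [-1.3  1.8  9.2] 28.67
0.027 [-0.4  4.1  6.3] 27.46
0.026 [0.1 4.8 7. ] 26.28
0.025 [0.8 5.  4.7] 25.14
0.024 [-0.2  2.7  3.7] 24.01
0.0235 [1.1 3.5 4.9] 23.5
0.023 [-0.7  3.7  7.7] 23.28
0.0225 [-2.4  5.2 11.3] 23.14
0.022 [-3.8  5.1 15.4] 23.02
21.3667
```

Run:
```python
from bench import manip, effector, viewer
from h import *
manip.servo_line(bp(-.049,.021),vel=.02); manip.sleep(.3)
print(np.round(manip.current_force(),1),(manip.current_tool_pos()[2]-.056)*1e3)
manip.servo_line(bp(-.049,.15),vel=.15)
manip.move_pose(bp(.22,.2),tq(BA+np.pi/2))
manip.sleep(.5)
print(manip.current_clock(),manip.current_force())
for n in("side","top"):
    im=viewer.get_image(n)[:,:,::-1]; cv2.imwrite(f"pics/raw_{n}2.png",im)
    crop(im,*((225,90,335,200,5) if n=='side' else (240,160,350,265,5.5)),f"pics/i_{n}.png")
    cv2.imwrite(f"pics/full_{n}2.png",im)
```

```text
[-6.5  5.2 21.8] 22.81863121333879
24.4833 [0.62889599 0.52246175 0.63102683]
```

View pics/i_side.png

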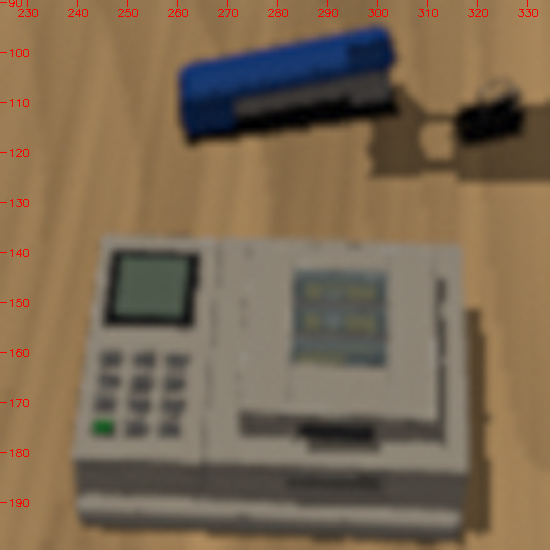

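View pics/i_top.png

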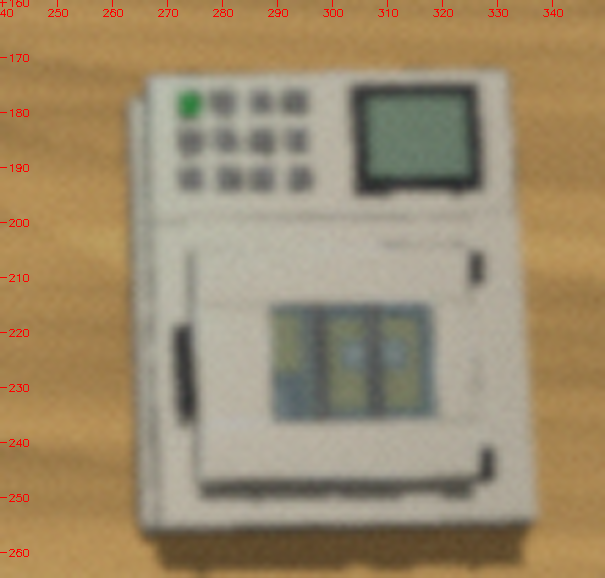

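View pics/full_top2.png

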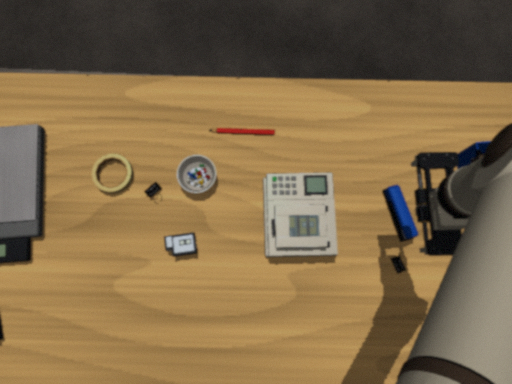

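Run:
```python
from h import *
for th in(0,.03,.1):
    print(th,[proj('side',cov(th,.13,w=0,y=y))[0].round(1).tolist() for y in(.052,-.052)])
```

```text
0 [[272.0, 171.7], [311.8, 173.3]]
0.03 [[272.0, 170.5], [311.9, 172.1]]
0.1 [[272.0, 167.6], [312.2, 169.2]]
```

The top front edge of the cover matches the shut angle (0 rad) to within about 0.2 px. The other objects haven't moved, so I'm handing in.

```bash
python3 -c "
from bench import manip
manip.hand_in(); print(manip.current_clock())"
```

```text
the job is handed in; nothing more can be done
the job is handed in; nothing more can be done
```

The yellow cassette is loaded and the cover is latched shut. I handed the job in at about 24.5 s on the robot's clock, with the arm clear of everything.

- **Cassette:** I gripped it across its 52 mm width and lowered it into the bay with the cut-out corner around the steel print-head block. It met almost no contact force on the way down. A picture after release showed it sitting in the bay with the block in the cut-out.
- **Cover:** I swung it over from behind and pressed its front edge down. The force peaked at about 12 N, fell to about 4 N as the latch gave way, then rose to about 22 N against the stop with the cover top at 23 mm above the deck.
- **Last checks:** After I let go, the side camera showed the cover's front edge within about 0.2 px of the fully shut position; 0.03 rad open would be 1.2 px off. The cassette's label shows through the window. The white cassette and the other bench items look unmoved.

One check disagreed slightly. With the cassette held over the bay, the two cameras put it about 1.5 to 2.7 mm off along the printer's x-axis, so I shifted the insertion by 1.5 mm. No other check failed. I judged the latch from the force drop and the camera views, because the cover angle can't be read directly.

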